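Hook the last shingle out from under the sander guard and lay it on the nest box roof

ROBOT

A 6-joint arm with a two-finger parallel gripper is mounted at the origin on the work surface. World frame = base frame: x ahead of the robot, y to its left, z up, the work surface at z = 0. Lengths are in m, angles in rad, forces in N, time in s.
With the tool pointing down it reaches from about 0.35 to 0.775 m from the base axis. Payload 7.3 kg.
Tool frame: the origin (TCP) lies midway between the tips of the shut fingers; the grasp point (between the pads) lies grasp_offset behind it (grasp_offset is the distance from the TCP to the grasp point, in m); z points along the fingers, y is the line along which they close (so a half turn about z gives the same grasp; the last joint's range is limited). The gripper opens to 92 mm and grips with 3 to 60 N. Pads are 19 mm wide; open, the fingers measure 130 mm over their backs; the gripper's body (75 mm by 190 mm) begins 47 mm behind the grasp point.
Start: joints at [-1.256, 0.342, 1.524, -0, 1.275, -0.146], TCP at [0.233, -0.47, 0.227] pointing down, gripper open.
Joint ranges: [-2.53, 2.53], [-0.77, 2.02], [0.04, 2.7], [-1, 4.14], [0.28, 2.66], [-3.11, 3.11]. Speed limits (rad/s): [2.57, 2.57, 3.14, 3.14, 3.14, 3.14].

INTERFACE

Orientations are given as [roll, pitch, yaw] about the fixed x, y, z axes, in that order (R = Rz(yaw) Ry(pitch) Rx(roll)).
In Python, from cell import * gives the robot as it stands.
- The arm moves only by the tool step_arm, never from a script. Its argument "plan" is a list of rows, each a list of 5 numbers: the closure, from -1 (fully open) to 1 (shut), then the shift along the tool's x, y, z in m, then the turn about the tool's z in rad. In form: [[hand, x, y, z, twist], ...]. A call has 1 to 20 rows; each row is the pose to reach, as a shift and turn from the pose commanded when the call began, along the tool's axes at that moment; what a row does not reach only later rows make up. A row lasts 1/8 s, in which the tool goes at most 62.5 mm and 10.7 degrees, less where a joint would pass 70% of its speed; a pose out of reach is approached as far as the arm can. A call with a gripper value outside its range is refused whole. The fingers move at their own pace and stop on an object; "grip_force" is the grip in N (left out, the last holds). Time passes only in rows, so rows that repeat a pose let the fingers close. It gives the time, the measured TCP pose, the force, the opening and the grip force at its end, in the units of the state.
- observe(): the state, without advancing time (a new reading comes with each control period).
- read_camera(name): name is "scene" or "top" or "wrist"; returns a dict with "img" (420x560x3 uint8, red, green, blue), "range_z" (420x560 float32, m along the optical axis (not along the pixel's ray), 0 where there is no reading), "fx", "fy", "cx", "cy" (pixels), "k1" (the pictures are not rectified: a ray, as slopes to the right and down, at radius r is drawn at 1 + k1 r^2 times it, then the intrinsics apply), "R" (3x3) and "t" (3): a world point X has camera coordinates R X + t; the wrist camera has in their place "T_tool_cam" (4x4, takes a point from camera to tool coordinates, whose origin is the TCP and whose axes are the flange's). Camera axes: x right, y down, z forward; pixel columns grow to the right and rows downward; lengths in m; the calibration is good to about 2 mm. A picture is of the moment at which its call begins: read the wrist's pose just before it.
- hand_in(): hands the job in; it is judged then, once.
The state is a dict: "time": time; "qpos": joint angles; "qvel": joint speeds; "joint_efforts": joint torques, N m; "tool_pos": TCP position; "tool_rot": TCP orientation; "contact_force": force on the tool from outside, world axes, zero at the start; "torque": the same for the moment, N m; "opening": finger opening in m; "grip_force": force on a finger pad.
Only numpy, scipy, OpenCV 4.12 (cv2) and the standard library are available. Lean on these libraries where they do the work, as an engineer would, in place of code of your own. Each camera call takes 0.05 s, during which the arm holds its last target. There are 200 camera calls.

TASK

The last red shingle for the nest box has slipped under the sander's low clear guard, where fingers must not go. Take the orange-handled drag hook from its sloping stand, draw the shingle right out from under the guard with it, past the orange lip, and lay the hook down on the bench; then pick up the shingle and, without dropping it, lay it flat on the sloping roof, overlapping the lower course, centred over the joint between the two brown shingles and square against the upper side of the yellow guide strip. Leave everything else on the bench where it stands, and end with everything let go and at rest.

Things in the scene. Friction and masses are not known exactly. Their poses are not given: they have to be found in the camera images.
- shingle: Loose bright-red wooden shingle, a flat plate 72 (x, long) x 46 (y) x 9 mm (z). 30 g or so. Origin: centre of its underside. Starts flat on the bench under the clear guard. Both its ends and both its faces are alike.
- hook: Loose drag hook, 160 g. Origin: centre of its orange handle, a bar 100 (x) x 20 (y) x 30 mm (z). A steel shaft 8 mm thick runs on along +x to a cross blade at x = 215 mm, 6 mm thick, 40 mm wide (y), reaching from z = +4 down to -30 mm. Starts on the stand, 28 degrees nose down, its handle on saddles at x = -42 and +44 mm behind a low stop: lift it along its +z.
- sander: Blue belt sander, fixed. Origin on the bench under its clear guard, a flat plate 170 mm wide (y -85 to 85 mm) and 195 mm deep (x -90 to +105 mm), underside 60 mm and top 65 mm above the bench (74 mm at the orange lip on the mouth's edge). Open below at the mouth and both sides. The solid body, 170 mm wide and 130 mm high, fills x = +105 to +255 mm.
- guard_mouth (a point): Middle of the guard's mouth edge (sander x = -90 mm, y = 0) at bench height; the way out is along the sander's -x.
- roof: Roof of the nest box, fixed, sloping 30 degrees. Origin: middle of the eave edge of its plywood face; x up the slope, y across, z square off it. Face z = 0, x 0 to 190, y -85 to 85 mm. Two fixed terracotta-brown shingles 9 mm thick fill x = 0 to 72 mm and meet at y = 0. Yellow guide strip on them: x = 35 to 45, y -65 to 65 mm, top z = 17 mm. Ridge strip x = 178 to 190, 12 mm high.
- roof_place (a point): Where the centre of the shingle's underside belongs: roof x = 81, y = 0, z = 9 mm, the roof's axes; its lower edge then meets the guide strip. Its lower end rests on the lower course, its upper end on a batten, also 9 mm thick, at roof x = 101 to 115 mm, so it lies parallel to the roof.
- nestbox: Wooden nest box that carries the roof, fixed, 150 x 140 mm, eave 85 mm and ridge 180 mm above the bench. Origin: centre of its underside; the eave faces its -x, 85 mm from the origin.
- stand: Sloping wooden tool stand, fixed, base 160 (x) x 100 mm (y). Origin: centre of its underside. Its board, 80 mm wide, falls 28 degrees towards its +x, from 150 mm high at -x to 75 mm at +x.
- offcut: Loose bystander: pale wooden offcut 50 x 16 x 20 mm lying under the guard near its +y side. Origin: centre of its underside.
- block: Loose bystander: pale wooden block 40 x 40 x 60 mm high standing on the bench beside the guard's mouth. Origin: centre of its underside.
- glue: Loose bystander: white glue bottle, 58 mm diameter, 170 mm high. Origin: centre of its underside.
- jar: Loose bystander: glass jar, 68 mm diameter, 90 mm high. Origin: centre of its underside.
- mug: Loose bystander: blue mug, 74 mm diameter, 85 mm high, handle at its +y. Origin: centre of its underside.
- cork: Loose bystander: cork sanding block 60 x 100 x 30 mm. Origin: centre of its underside.

How it is judged:
On the way, in this order (a step that is already met when the one before it is completed fails the run):
1. the hook is gripped and lifted off its stand (distance of hook from where it was at the start of the episode above 0.03 m and contact force between the fingers and hook above 1 N), for 0.2 s.
2. the shingle has been drawn wholly out from under the guard with the hook in hand (x of shingle in the frame of sander below -0.115 m and contact force between the fingers and hook above 1 N and height (world z) of shingle below 0.02 m), for 0.1 s.
3. the hook has been laid down and the shingle is gripped and lifted (height (world z) of shingle above 0.05 m and contact force between the fingers and shingle above 1 N and height (world z) of hook below 0.045 m and contact force between the fingers and hook below 0.1 N), for 0.2 s.
At the end, for the whole second after the job is handed in: The shingle lies flat on the roof (parallel to it within 7 degrees), square to it within 8 degrees, its middle within 10 mm of the joint and its lower edge within about 9 mm of the guide strip; the hook lies on the bench (handle centre under 45 mm high); both are let go and at rest (x of shingle in the frame of roof between 0.074 and 0.09 m and y of shingle in the frame of roof between -0.01 and 0.01 m and z of shingle in the frame of roof between 0.004 and 0.015 m and angle between the x axis of shingle and the x axis of roof, either way round below 0.14 rad and angle between the z axis of shingle and the z axis of roof, either way round below 0.12 rad and linear speed of each of shingle, hook below 0.02 m/s and height (world z) of hook below 0.045 m); the robot touches nothing.
It fails at once if the robot touches the shingle while it is still under the guard (x of shingle in the frame of sander above -0.09 m and y of shingle in the frame of sander between -0.085 and 0.085 m and height (world z) of shingle below 0.05 m and contact force between any of the fingers, the arm and shingle above 0.5 N).
It fails at once if the shingle is dropped (contact force between the fingers and shingle below 0.05 N and linear speed of shingle above 0.6 m/s).
It fails at once if a bystander is moved by more than 30 mm (distance of any of offcut, block, glue, jar, mug, cork from where it was at the start of the episode above 0.03 m).
It also fails if it takes over 64 s, if anything falls off the work surface, if the arm or the gripper's body presses on something with over 40 N, if the wrist force passes 120 N, or if a joint passes its speed limit or range.

## Working session

There is one attempt and no reset: what is moved stays moved. The work goes in short steps, Python scripts to look and compute and a tool call to move; the robot and the scene stay as the last step left them, time stands still between calls to the robot, and variables do not carry over. Pictures are saved under pics/ and viewed, at most 10 in all, crops included, and the job is handed in when it is done.

Besides the shell and the picture viewer there is one more tool, called after "Emit:" by a JSON object that holds its "op" and its "data", one argument or row to a line. step_arm: Moves the arm, as the interface text tells. Its arguments: {"type":"object","properties":{"plan":{"type":"array","items":{"type":"array","items":{"type":"number"}}},"grip_force":{"type":"number"}},"required":["plan"]}

```bash
ls; mkdir -p pics
cat > h.py <<'E'
from cell import *
import numpy as np, cv2, pickle
from scipy.spatial.transform import Rotation as Ro
def grab(n):
    s=observe(); c=read_camera(n)
    if n=="wrist":
        T=np.eye(4);T[:3,:3]=Ro.from_euler('xyz',s["tool_rot"]).as_matrix();T[:3,3]=s["tool_pos"]
        W=T@c["T_tool_cam"]; c["R"]=W[:3,:3].T; c["t"]=-c["R"]@W[:3,3]
    return c
def rays(c,uv):
    uv=np.asarray(uv,float).reshape(-1,2)
    d=(uv-[c["cx"],c["cy"]])/[c["fx"],c["fy"]]; s=d.copy()
    for _ in range(20): s=d/(1+c["k1"]*(s**2).sum(1,keepdims=True))
    return s
def plane(c,uv,n,p):  # intersect rays with plane n.(X-p)=0
    s=rays(c,uv); D=np.c_[s,np.ones(len(s))]@c["R"]; o=-c["R"].T@c["t"]
    n=np.asarray(n,float); k=((np.asarray(p)-o)@n)/(D@n); return o+D*k[:,None]
def onz(c,uv,z): return plane(c,uv,[0,0,1],[0,0,z])
def depthpts(c,uv):
    uv=np.asarray(uv).reshape(-1,2); z=c["range_z"][uv[:,1].astype(int),uv[:,0].astype(int)]
    s=rays(c,uv); P=np.c_[s*z[:,None],z]; return ((P-c["t"])@c["R"])[z>0]
def mask(c,lo,hi):
    return cv2.inRange(cv2.cvtColor(c["img"],cv2.COLOR_RGB2HSV),np.array(lo),np.array(hi))
def save(c,f): cv2.imwrite("pics/"+f,cv2.cvtColor(c["img"],cv2.COLOR_RGB2BGR))
E
python3 - <<'E'
from h import *
print(observe())
for n in("top","scene"):
    c=grab(n);save(c,n+"1.png");pickle.dump(c,open(n+".pkl","wb"));print(n,-c["R"].T@c["t"],c["fx"],c["k1"])
E
```

```text
pics
{'time': 0.0, 'qpos': array([-1.25596553e+00,  3.42725766e-01,  1.52503364e+00, -1.57012693e-05,
        1.27534061e+00, -1.45997873e-01]), 'qvel': array([ 1.46021206e-03,  1.04876700e-03,  5.78378451e-05,  6.52666295e-04,
        1.24107381e-03, -1.81444266e-03]), 'joint_efforts': array([ 1.56500249e-03, -4.31242347e+01, -2.44214505e+01,  7.17912731e-02,
        5.60877775e-02, -1.41909672e-04]), 'tool_pos': array([ 0.23335462, -0.46984372,  0.22603756]), 'tool_rot': array([-3.14009915e+00, -2.04435987e-04,  4.60833102e-01]), 'contact_force': array([-0.37601815,  0.92803487,  0.21287814]), 'torque': array([ 0.00876408, -0.02887396,  0.01806694]), 'grip_force': 0.0, 'opening': 0.0919305190243576}
top [0.40025568 0.02260091 1.34532547] 531.3033476341948 -0.0836058115548463
scene [1.31346113 0.1219629  0.65076963] 389.86646160449635 -0.07835193108445408
```

View pics/top1.png

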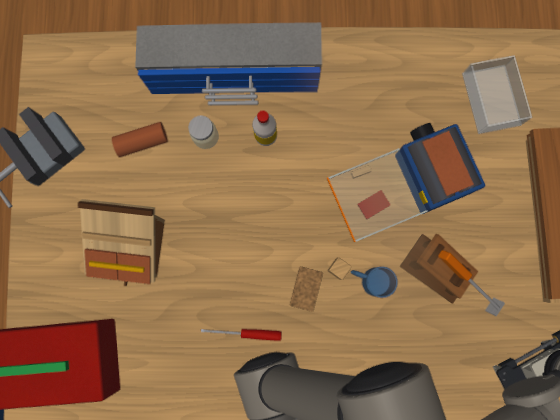

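View pics/scene1.png

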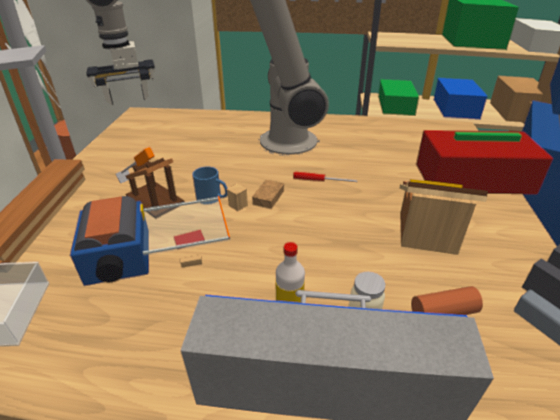

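Top view: the guard's mouth is the orange edge from (329,178) to (355,241), with the shingle at (374,205). The hook handle is at (455,264) with its blade at (495,306), and the roof is at (118,243). Next I'll measure these.

```bash
cat > m1.py <<'E'
from h import *
c=pickle.load(open("top.pkl","rb"))
def box(m,roi,z,name):
    k=np.zeros_like(m);x0,y0,x1,y1=roi;k[y0:y1,x0:x1]=m[y0:y1,x0:x1]
    ys,xs=np.nonzero(k)
    if len(xs)<5: print(name,"none");return
    n,l,st,_=cv2.connectedComponentsWithStats(k); i=1+st[1:,4].argmax(); ys,xs=np.nonzero(l==i)
    P=onz(c,np.c_[xs,ys],z); r=cv2.minAreaRect((P[:,:2]*1000).astype(np.float32)); b=cv2.boxPoints(r)
    print(name,len(xs),"mean",P.mean(0).round(4),"rect",np.round(r[0],1),np.round(r[1],1),"corners",b.round(0).tolist(),"edgeyaws",[round(float(np.degrees(np.arctan2(*(b[j+1]-b[j])[::-1]))),1) for j in(0,1)])
    return np.c_[xs,ys]
h=box(mask(c,[8,200,150],[18,255,255]),(430,240,500,300),.15,"handle")
P=depthpts(c,h); print("handle depth pts",P.mean(0),P[P[:,0].argmin()],P[P[:,0].argmax()])
box(mask(c,[0,90,90],[8,255,255])|mask(c,[172,90,90],[180,255,255]),(350,185,395,225),.009,"shingle")
l=box(mask(c,[8,150,120],[20,255,255]),(322,170,365,248),.074,"lip")
y=box(mask(c,[22,150,120],[34,255,255]),(80,250,150,285),.12,"strip")
if y is not None: P=depthpts(c,y);print("strip depth",P.mean(0),P.min(0),P.max(0))
# world points at sample pixels
for nm,uv in dict(block=(340,268),cork=(306,288),mug=(377,282),blade=(495,306),roofTL=(81,206),roofTR=(156,209),roofBL=(85,278),roofBR=(153,284),batL=(84,236),batR=(153,241),offcut=(360,171)).items(): print(nm,depthpts(c,[uv]).round(3),c["img"][uv[1],uv[0]])
b=c["img"]
big=np.hstack([cv2.resize(b[195:295,70:170],(400,400),interpolation=2),cv2.resize(b[240:320,400:510][:,:80],(200,200)) *0 if 0 else cv2.resize(b[225:325,405:505],(400,400),interpolation=2)])
cv2.imwrite("pics/crop1.png",big[:,:,::-1])
E
python3 m1.py
```

```text
handle 272 mean [ 0.4313 -0.3553  0.15  ] rect [ 431.3 -355.9] [85.5 20.2] corners [[395.0, -381.0], [411.0, -395.0], [467.0, -330.0], [452.0, -317.0]] edgeyaws [-41.3, 48.7]
handle depth pts [ 0.4307352  -0.35057314  0.16573182] [ 0.39790375 -0.38764651  0.13635688] [ 0.4608389  -0.32114057  0.16687802]
shingle 490 mean [ 0.5892 -0.1959  0.009 ] rect [ 589.7 -195.9] [45.3 71.3] corners [[552.0, -177.0], [588.0, -238.0], [627.0, -215.0], [591.0, -154.0]] edgeyaws [-59.7, 30.3]
lip 151 mean [ 0.5686 -0.1057  0.074 ] rect [ 569.5 -105.4] [169.2   5.2] corners [[490.0, -135.0], [492.0, -140.0], [649.0, -76.0], [647.0, -71.0]] edgeyaws [-67.9, 22.1]
strip 212 mean [0.434  0.4213 0.12  ] rect [434.  422.5] [129.7   9.3] corners [[422.0, 359.0], [431.0, 358.0], [446.0, 486.0], [437.0, 487.0]] edgeyaws [-6.7, 83.3]
strip depth [0.43399774 0.42075908 0.12171026] [0.42268765 0.35616415 0.11292111] [0.44389827 0.48545155 0.12781966]
block [[ 0.428 -0.103  0.063]] [170 133  87]
cork [[ 0.38  -0.021  0.034]] [126  94  61]
mug [[ 0.393 -0.201  0.005]] [ 67  93 119]
blade [[ 0.331 -0.484  0.043]] [112 109 108]
roofTL [[0.566 0.483 0.19 ]] [73 46 28]
roofTR [[0.583 0.36  0.002]] [165 129  84]
roofBL [[0.407 0.541 0.001]] [158 125  81]
roofBR [[0.392 0.363 0.007]] [164 129  85]
batL [[0.502 0.489 0.15 ]] [156 123  81]
batR [[0.491 0.33  0.143]] [136 112  80]
offcut [[ 0.664 -0.157  0.065]] [169 141 104]
```

View pics/crop1.png

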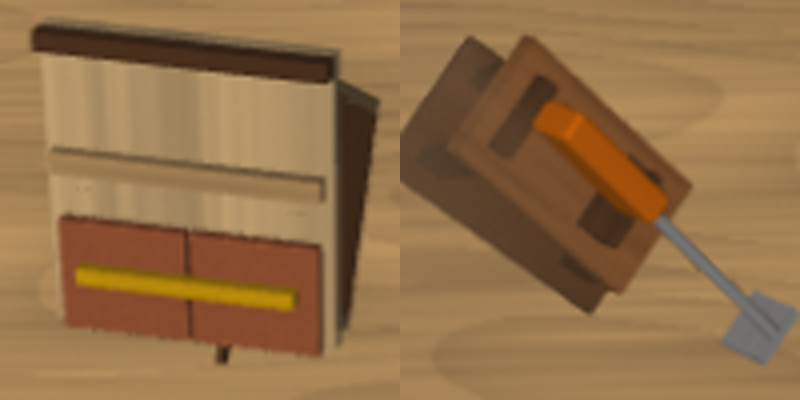

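Crops: the roof's eave faces the robot, with the strip yaw about 83° and the joint at its middle. The hook's handle runs from upper left to lower right across the saddles. I'll move above the hook and use the wrist camera.

Emit:
{"op": "step_arm", "data": {
  "plan": [
    [-1,0.23,-0.014,-0.09,-0.39],
    [-1,0.23,-0.014,-0.09,-0.39],
    [-1,0.23,-0.014,-0.09,-0.39],
    [-1,0.23,-0.014,-0.09,-0.39],
    [-1,0.23,-0.014,-0.09,-0.39],
    [-1,0.23,-0.014,-0.09,-0.39],
    [-1,0.23,-0.014,-0.09,-0.39]
  ]
}}

```text
time: 0.98
tool_pos: [0.432, -0.356, 0.3159]
tool_rot: [-3.14, 0.0, 0.849]
contact_force: [0.1, -0.4, -1.4]
opening: 0.092
grip_force: 0.0
```

Run:
```python
from h import *
print(grasp_offset if 'grasp_offset' in globals() else None)
s=observe();print(s["tool_pos"],s["tool_rot"],s["qpos"])
c=grab("wrist");save(c,"w1.png");pickle.dump(c,open("w1.pkl","wb"));print(-c["R"].T@c["t"],c["R"])
m=mask(c,[6,170,90],[18,255,255]);n,l,st,_=cv2.connectedComponentsWithStats(m);i=1+st[1:,4].argmax();ys,xs=np.nonzero(l==i)
P=depthpts(c,np.c_[xs,ys]);print(len(P),P.min(0),P.max(0))
best=None;rng=np.random.default_rng(0)
for _ in range(300):
    a=P[rng.choice(len(P),3)];nn=np.cross(a[1]-a[0],a[2]-a[0]);L=np.linalg.norm(nn)
    if L<1e-5: continue
    nn/=L;
    if nn[2]<0: nn=-nn
    if nn[2]<.75: continue
    k=abs((P-a[0])@nn)<.0015
    if best is None or k.sum()>best.sum(): best=k
Q=P[best];ce=Q.mean(0);_,_,V=np.linalg.svd(Q-ce,full_matrices=False);nn=V[2]*np.sign(V[2][2])
u=V[0]*-np.sign(V[0][2]);print("n",nn,"tilt",np.degrees(np.arccos(nn[2])),"x",u,"yaw",np.degrees(np.arctan2(u[1],u[0])),"N",len(Q))
v=np.cross(nn,u);a=(Q-ce)@u;b=(Q-ce)@v
pc=lambda q:(np.percentile(q,.5),np.percentile(q,99.5));A=pc(a);B=pc(b);print(A,B);top=ce+u*sum(A)/2+v*sum(B)/2
print("topcentre",top,"handle centre",top-.015*nn)
```

```text
0.0188
[ 0.43201714 -0.35602229  0.31591587] [-3.13990379e+00  1.51416978e-04  8.49086248e-01] [-8.25974293e-01  3.59061248e-01  1.25485955e+00 -3.26644252e-04
  1.52933579e+00 -1.04250276e-01]
[ 0.48146722 -0.29985793  0.47354745] [[ 0.75071006 -0.66062465 -0.00308009]
 [-0.63393651 -0.72167892  0.27803603]
 [-0.18590029 -0.20677187 -0.96056571]]
8696 [ 0.35351669 -0.44341508  0.00983401] [ 0.50929307 -0.26038128  0.18671086]
n [-0.27587792 -0.38046768  0.88268665] tilt 28.031830051056293 x [-0.52005845 -0.71321536 -0.4699607 ] yaw -126.09857708016837 N 5766
(np.float64(-0.061801486759774996), np.float64(0.09604459859724156)) (np.float64(-0.03910453690712787), np.float64(0.03987107560616331))
topcentre [ 0.42599431 -0.35204343  0.11279647] handle centre [ 0.43013248 -0.34633642  0.09955617]
```

View pics/w1.png

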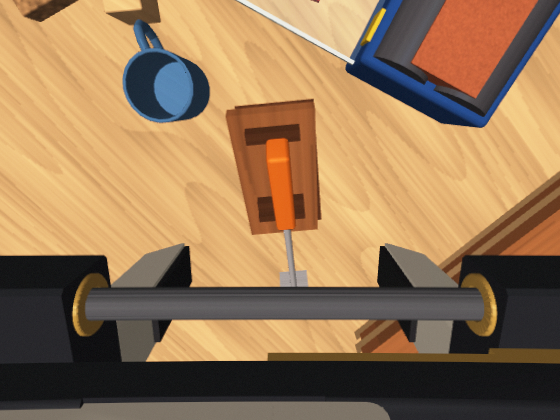

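The wrist view shows the handle at (280,185) on the stand. The mask also picked up the board, so I'll tighten it.

Run:
```python
from h import *
c=pickle.load(open("w1.pkl","rb"))
hsv=cv2.cvtColor(c["img"],cv2.COLOR_RGB2HSV);print(hsv[200,283],hsv[150,277],hsv[180,250])
m=mask(c,[6,215,170],[18,255,255]);n,l,st,_=cv2.connectedComponentsWithStats(m);i=1+st[1:,4].argmax();print(st[i]);ys,xs=np.nonzero(l==i)
uv=np.c_[xs,ys];P=depthpts(c,uv)
nn0=np.array([-0.276,-0.380,0.8827]);d=P@nn0;hist,e=np.histogram(d,40);k0=e[hist.argmax()];k=abs(d-k0-.0005)<.0025
Q=P[k];ce=Q.mean(0);d0=ce@nn0
print(len(P),len(Q),"z off board",d0-np.array([0.42599,-0.35204,0.1128])@nn0)
X=plane(c,uv[k] if len(P)==len(uv) else uv,nn0,ce)
ez=nn0/np.linalg.norm(nn0);ax=np.array([-.659,-.752,0]);ax-=ez*(ax@ez);ax/=np.linalg.norm(ax);ay=np.cross(ez,ax)
r=cv2.minAreaRect((np.c_[(X-ce)@ax,(X-ce)@ay]*1000).astype(np.float32));print(r)
b=cv2.boxPoints(r);w=[b[1]-b[0],b[2]-b[1]];w=max(w,key=np.linalg.norm);w=w*np.sign(w[0]);hx=(ax*w[0]+ay*w[1])/np.linalg.norm(w)
top=ce+(ax*r[0][0]+ay*r[0][1])/1000
print("hx",hx,"yaw",np.degrees(np.arctan2(hx[1],hx[0])),"top",top,"centre",top-.015*ez)
bl=depthpts(c,[(292,277),(287,275),(300,277)]);print(bl)
```

```text
[ 11 224 229] [ 11 224 232] [ 11 181 138]
[ 266  138   29   92 1784]
1778 768 z off board 0.04754712412561425
((13.950996398925781, 0.9057884216308594), (105.75828552246094, 18.713275909423828), 5.4349236488342285)
hx [-0.52574596 -0.70920595 -0.46969995] yaw -126.55014450844195 top [ 0.43056998 -0.35128942  0.16842073] centre [ 0.43471053 -0.34558867  0.15517848]
[[ 0.34437982 -0.46922254  0.05498413]
 [ 0.3259953  -0.48055726  0.0091279 ]
 [ 0.33928657 -0.49388617  0.01287227]]
```

Emit:
{"op": "step_arm", "data": {
  "plan": [
    [-1,0.007,-0.005,0.06,-0.085],
    [-1,0.007,-0.005,0.12,-0.085],
    [-1,0.007,-0.005,0.16,-0.085],
    [-1,0.007,-0.005,0.18,-0.085],
    [-1,0.007,-0.005,0.18,-0.085],
    [0.9,0.007,-0.005,0.18,-0.085],
    [0.9,0.007,-0.005,0.18,-0.085],
    [0.9,0.007,-0.005,0.18,-0.085],
    [0.9,0.007,-0.005,0.18,-0.085],
    [0.9,0.007,-0.005,0.18,-0.085]
  ],
  "grip_force": 40
}}

```text
time: 2.28
tool_pos: [0.4342, -0.3469, 0.1369]
tool_rot: [3.141, 0.0, 0.936]
contact_force: [-0.2, 0.6, 0.0]
opening: 0.0464
grip_force: 0.0
```

Emit:
{"op": "step_arm", "data": {
  "plan": [
    [0.9,0,0,0,0],
    [0.9,0,0,0,0],
    [0.9,0,0,0,0],
    [0.9,0,0,0,0],
    [0.9,0,0,0,0],
    [0.9,0,0,0,0]
  ],
  "grip_force": 40
}}

```text
time: 3.02
tool_pos: [0.4342, -0.3469, 0.1367]
tool_rot: [3.141, 0.0, 0.936]
contact_force: [0.5, -0.7, -0.3]
opening: 0.02
grip_force: 40.0
```

Emit:
{"op": "step_arm", "data": {
  "plan": [
    [0.9,-0.014,0,-0.027,0],
    [0.9,-0.028,0,-0.053,0],
    [0.9,-0.028,0,-0.1,0],
    [0.9,-0.028,0,-0.15,0],
    [0.9,0.01,-0.03,-0.16,-0.16],
    [0.9,0.05,-0.06,-0.16,-0.32],
    [0.9,0.09,-0.09,-0.16,-0.48],
    [0.9,0.13,-0.12,-0.16,-0.64],
    [0.9,0.17,-0.145,-0.16,-0.8],
    [0.9,0.21,-0.17,-0.16,-0.96],
    [0.9,0.26,-0.2,-0.16,-1.1],
    [0.9,0.3,-0.22,-0.16,-1.16],
    [0.9,0.334,-0.24,-0.16,-1.16],
    [0.9,0.334,-0.24,-0.16,-1.16],
    [0.9,0.334,-0.24,-0.16,-1.16]
  ],
  "grip_force": 40
}}

```text
time: 4.9
tool_pos: [0.4387, 0.0641, 0.2964]
tool_rot: [-3.141, 0.0, 2.096]
contact_force: [0.6, -0.3, -1.5]
opening: 0.0195
grip_force: 40.0
```

```bash
cat > hk.py <<'E'
from h import *
import sys
s=observe();print(s["time"],s["tool_pos"],s["tool_rot"],s["opening"])
c=grab(sys.argv[1]);save(c,sys.argv[2])
m=mask(c,[6,205,110],[18,255,255]);n,l,st,_=cv2.connectedComponentsWithStats(m)
for i in range(1,n):
    if st[i,4]>60: ys,xs=np.nonzero(l==i);P=depthpts(c,np.c_[xs,ys]);print(st[i],P.mean(0),P.min(0),P.max(0))
E
python3 hk.py scene s2.png
```

```text
4.9 [0.43867961 0.06405186 0.29644819] [-3.14052987e+00  1.53721395e-05  2.09617406e+00] 0.019474267046574414
[276  98  20  28 292] [0.46254141 0.03962674 0.29965631] [0.43487396 0.0144138  0.27297396] [0.47749691 0.05770296 0.32738254]
```

View pics/s2.png

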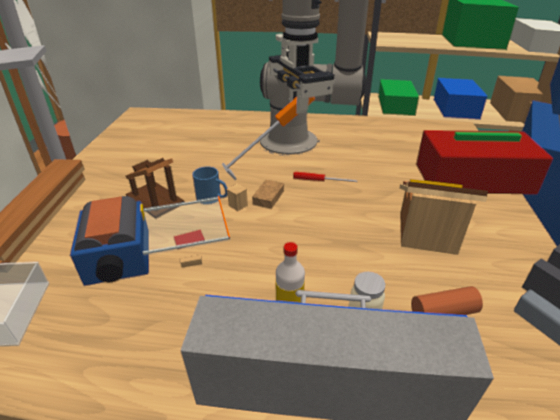

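The hook is held nose down with its blade at (229,170). Measuring the tilt.

Run:
```python
from h import *
c=grab("scene");s=observe()
import itertools
P=depthpts(c,[(u,v) for u in range(218,300) for v in range(90,185)])
a=np.array([.5,-.866,0]);b=np.array([.866,.5,0]);t=s["tool_pos"]+[0,0,.0188]
q=P-t;k=(abs(q@b)<.025)&(q[:,2]>-.24)&(q[:,2]<.03)&(q@a>.055)&(q@a<.23)
X=(q@a)[k];Z=q[k,2]
print(k.sum())
for lo in np.arange(.055,.23,.0125):
    m=(X>=lo)&(X<lo+.0125)
    if m.any(): print(round(lo,3),m.sum(),np.percentile(Z[m],[0,50,100]).round(3),(q@b)[k][m].mean().round(3))
```

```text
327
0.055 40 [-0.048 -0.037 -0.019] 0.004
0.068 21 [-0.055 -0.051 -0.044] 0.004
0.08 24 [-0.065 -0.059 -0.053] 0.004
0.093 22 [-0.075 -0.068 -0.061] 0.004
0.105 22 [-0.084 -0.075 -0.068] 0.004
0.118 22 [-0.09  -0.083 -0.078] 0.005
0.13 24 [-0.098 -0.092 -0.086] 0.005
0.143 21 [-0.11  -0.101 -0.097] 0.005
0.155 22 [-0.117 -0.109 -0.103] 0.004
0.168 48 [-0.156 -0.139 -0.111] 0.009
0.18 56 [-0.145 -0.127 -0.121] 0.01
0.193 5 [-0.128 -0.127 -0.126] -0.003
```

Emit:
{"op": "step_arm", "data": {
  "plan": [
    [0.9,0,0,0.06,0],
    [0.9,0,0,0.12,0],
    [0.9,0,0,0.155,0],
    [0.9,0.004,0,0.17,0],
    [0.9,0.011,0,0.182,0],
    [0.9,0.018,0,0.193,0],
    [0.9,0.024,0,0.204,0],
    [0.9,0.03,0,0.215,0],
    [0.9,0.035,0,0.226,0]
  ],
  "grip_force": 20
}}

```text
time: 6.12
tool_pos: [0.4215, 0.095, 0.0701]
tool_rot: [3.141, 0.0, 2.096]
contact_force: [-1.1, -1.4, 0.1]
opening: 0.02
grip_force: 20.0
```

Emit:
{"op": "step_arm", "data": {
  "plan": [
    [0.9,0.003,0,0.01,0],
    [0.9,0.006,0,0.02,0],
    [0.9,0.009,0,0.03,0],
    [0.9,0.012,0,0.04,0],
    [0.9,0.014,0,0.05,0],
    [0.9,0.015,0,0.056,0],
    [0.9,0.015,0,0.056,0],
    [0.9,0.015,0,0.044,0],
    [0.9,0.015,0,0.032,0],
    [0.9,0.015,0,0.032,0]
  ],
  "grip_force": 20
}}

```text
time: 7.38
tool_pos: [0.4149, 0.1077, 0.0401]
tool_rot: [3.139, 0.001, 2.096]
contact_force: [-0.1, 0.2, -2.5]
opening: 0.0201
grip_force: 20.0
```

```bash
cat > tilt.py <<'E'
from h import *
c=grab("scene");s=observe();print(s["tool_pos"])
yaw=s["tool_rot"][2]+np.pi;a=np.array([np.cos(yaw),np.sin(yaw),0]);b=np.array([-a[1],a[0],0]);t=s["tool_pos"]+[0,0,.0188]
P=depthpts(c,[(u,v) for u in range(120,330) for v in range(80,270)])
q=P-t;k=(abs(q@b)<.03)&(P[:,2]>.006)&(q[:,2]<.03)&(q@a>.055)&(q@a<.26)
X=(q@a)[k];Z=P[k,2]
for lo in np.arange(.055,.26,.0125):
    m=(X>=lo)&(X<lo+.0125)
    if m.any(): print(round(lo,3),m.sum(),np.percentile(Z[m],[0,50,100]).round(3),(q@b)[k][m].mean().round(3))
E
python3 tilt.py
```

```text
[0.4145083  0.10768426 0.03957786]
0.055 56 [0.041 0.062 0.073] 0.007
0.068 14 [0.054 0.058 0.063] 0.005
0.08 13 [0.054 0.058 0.061] 0.004
0.093 13 [0.053 0.058 0.062] 0.005
0.105 14 [0.055 0.058 0.061] 0.005
0.118 13 [0.054 0.058 0.06 ] 0.005
0.13 13 [0.054 0.058 0.062] 0.004
0.143 15 [0.053 0.058 0.06 ] 0.004
0.155 13 [0.054 0.057 0.061] 0.005
0.168 14 [0.054 0.058 0.061] 0.004
0.18 15 [0.054 0.058 0.06 ] 0.004
0.193 16 [0.05  0.058 0.06 ] 0.004
0.205 14 [0.053 0.058 0.06 ] 0.004
0.218 38 [0.025 0.056 0.061] 0.011
0.23 58 [0.025 0.045 0.061] 0.005
0.255 14 [0.065 0.073 0.074] -0.014
```

Emit:
{"op": "step_arm", "data": {
  "plan": [
    [0.9,0,0,0.014,0],
    [0.9,-0.03,0,0.014,0],
    [0.9,-0.06,0,0.014,0],
    [0.9,-0.09,0,0.014,0],
    [0.9,-0.12,0,0.014,0],
    [0.9,-0.15,0,0.014,0],
    [0.9,-0.178,0,0.014,0],
    [0.9,-0.178,0,0.014,0]
  ],
  "grip_force": 40
}}

```text
time: 8.43
tool_pos: [0.504, -0.0479, 0.0245]
tool_rot: [3.141, 0.001, 2.094]
contact_force: [-1.0, 0.3, -1.5]
opening: 0.0198
grip_force: 40.0
```

Run:
```python
from h import *
s=observe();print(s["tool_pos"],s["contact_force"])
c=grab("top");t=grab("scene")
cv2.imwrite("pics/crop2.png",np.hstack([cv2.resize(c["img"][130:250,310:430],(400,400),interpolation=2),cv2.resize(t["img"][170:280,120:250],(400,400),interpolation=2)])[:,:,::-1])
```

```text
[ 0.50396873 -0.04786119  0.02454628] [-1.01943708  0.30753532 -1.48115461]
```

View pics/crop2.png

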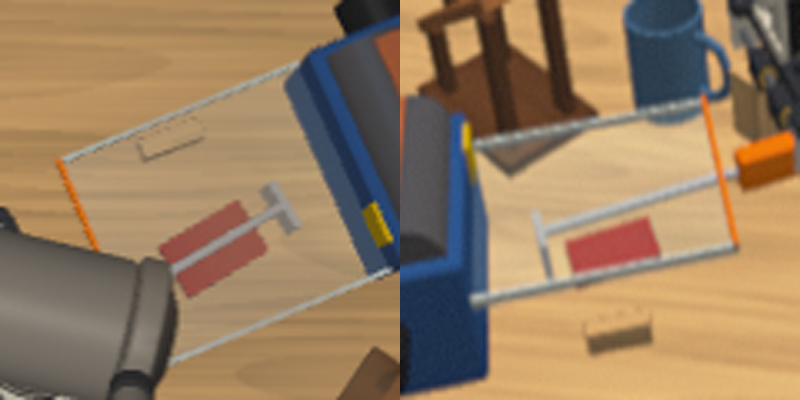

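The top crop shows the blade at (282,205), just past the shingle's far end and in line with it. Lowering it and drawing.

Emit:
{"op": "step_arm", "data": {
  "plan": [
    [0.9,0,0,0.005,0],
    [0.9,0,0,0.01,0],
    [0.9,0,0,0.01,0],
    [0.9,0.015,0,0.01,0],
    [0.9,0.03,0,0.01,0],
    [0.9,0.045,0,0.01,0],
    [0.9,0.06,0,0.01,0],
    [0.9,0.075,0,0.01,0],
    [0.9,0.09,0,0.01,0],
    [0.9,0.105,0,0.01,0],
    [0.9,0.12,0,0.01,0],
    [0.9,0.135,0,0.01,0],
    [0.9,0.15,0,0.01,0],
    [0.9,0.165,0,0.01,0],
    [0.9,0.178,0,0.01,0],
    [0.9,0.178,0,0.01,0],
    [0.9,0.178,0,0.01,0]
  ],
  "grip_force": 40
}}

```text
time: 10.65
tool_pos: [0.4143, 0.1076, 0.0148]
tool_rot: [3.141, 0.0, 2.096]
contact_force: [-0.5, -0.1, -1.7]
opening: 0.02
grip_force: 40.0
```

```bash
cat > sh.py <<'E'
from h import *
import sys
for n in sys.argv[1:]:
    c=grab(n);m=mask(c,[0,120,90],[7,255,255])|mask(c,[173,120,90],[180,255,255])
    k,l,st,_=cv2.connectedComponentsWithStats(m)
    for i in range(1,k):
        if st[i,4]<80: continue
        ys,xs=np.nonzero(l==i);P=onz(c,np.c_[xs,ys],.009)
        if not(.3<P[:,0].mean()<.75 and -.3<P[:,1].mean()<.25): continue
        r=cv2.minAreaRect((P[:,:2]*1000).astype(np.float32));b=cv2.boxPoints(r);e=max([b[1]-b[0],b[2]-b[1]],key=np.linalg.norm)
        ce=np.array(r[0])/1000;d=ce-[.603,-.189]
        print(n,st[i],"centre",ce.round(4),np.round(r[1],1),"yaw",np.degrees(np.arctan2(e[1],e[0])).round(1),"sander",(d@[.376,-.927]).round(3),(d@[.927,.376]).round(3))
E
python3 sh.py top scene
```

```text
top [302 223  27  19 186] centre [ 0.52   -0.0466] [16.6 70.8] yaw -60.1 sander -0.163 -0.023
top [307 231  28  21 229] centre [ 0.4967 -0.0601] [20.3 70.7] yaw -59.6 sander -0.159 -0.05
scene [238 215  27  16 285] centre [ 0.5133 -0.0538] [47.5 71.8] yaw -60.3 sander -0.159 -0.032
scene [284 242  13  15 162] centre [0.6058 0.0632] [50.8 29.7] yaw 6.0 sander -0.233 0.097
```

Emit:
{"op": "step_arm", "data": {
  "plan": [
    [0.9,0,0,-0.02,0],
    [0.9,0,0,-0.04,0],
    [0.9,0.01,0.006,-0.04,-0.17],
    [0.9,0.02,0.012,-0.04,-0.34],
    [0.9,0.03,0.018,-0.04,-0.51],
    [0.9,0.04,0.024,-0.04,-0.68],
    [0.9,0.05,0.03,-0.04,-0.85],
    [0.9,0.051,0.036,-0.04,-1.02],
    [0.9,0.051,0.036,-0.04,-1.19],
    [0.9,0.051,0.036,-0.04,-1.36],
    [0.9,0.051,0.036,-0.04,-1.53],
    [0.9,0.051,0.036,-0.03,-1.57],
    [0.9,0.051,0.036,-0.015,-1.57],
    [0.9,0.051,0.036,-0.003,-1.57],
    [0.9,0.051,0.036,0.004,-1.57],
    [0.9,0.051,0.036,0.008,-1.57],
    [0.9,0.051,0.036,0.008,-1.57]
  ],
  "grip_force": 20
}}

```text
time: 12.88
tool_pos: [0.4197, 0.1698, 0.0067]
tool_rot: [-3.141, 0.0, -2.617]
contact_force: [-0.0, -0.6, -0.3]
opening: 0.0197
grip_force: 20.0
```

Emit:
{"op": "step_arm", "data": {
  "plan": [
    [-1,0,0,0,0],
    [-1,0,0,0,0],
    [-1,0,0,0,0],
    [-1,0,0,0,0],
    [-1,0,0,0,0],
    [-1,0,0,0,0],
    [-1,0,0,0,0],
    [-1,0,0,-0.04,0],
    [-1,0,0,-0.1,0],
    [-1,0,0,-0.15,0],
    [-1,0,0,-0.18,0]
  ],
  "grip_force": 20
}}

```text
time: 14.25
tool_pos: [0.4201, 0.17, 0.1894]
tool_rot: [-3.14, 0.003, -2.617]
contact_force: [0.4, 0.5, -0.4]
opening: 0.0917
grip_force: 0.0
```

Emit:
{"op": "step_arm", "data": {
  "plan": [
    [-1,0.004,-0.03,0,0.17],
    [-1,0.008,-0.06,0,0.34],
    [-1,0.012,-0.09,0,0.51],
    [-1,0.016,-0.12,0,0.68],
    [-1,0.02,-0.15,0,0.85],
    [-1,0.024,-0.18,0,1.02],
    [-1,0.028,-0.21,0,1.19],
    [-1,0.032,-0.238,0,1.36],
    [-1,0.034,-0.238,0,1.53],
    [-1,0.034,-0.238,0,1.57],
    [-1,0.034,-0.238,0,1.57]
  ]
}}

```text
time: 15.62
tool_pos: [0.5091, -0.0533, 0.1866]
tool_rot: [-3.141, -0.0, 2.096]
contact_force: [-0.2, 0.9, -1.2]
opening: 0.0919
grip_force: 0.0
```

```bash
python3 sh.py scene wrist top; python3 hk.py wrist w3.png
python3 - <<'E'
from h import *
c=grab("scene");m=mask(c,[6,205,110],[18,255,255]);n,l,st,_=cv2.connectedComponentsWithStats(m)
for i in range(1,n):
    if st[i,4]>60: ys,xs=np.nonzero(l==i);P=depthpts(c,np.c_[xs,ys]);print("hook",P.mean(0),P.max(0))
E
```

```text
scene [236 215  29  16 295] centre [ 0.513 -0.053] [47.9 70.5] yaw -60.9 sander -0.16 -0.032
scene [284 242  13  15 160] centre [0.6058 0.0632] [50.8 29.7] yaw 6.0 sander -0.233 0.097
wrist [ 258  146   48   73 3353] centre [ 0.5056 -0.0525] [45.4 71.5] yaw -59.8 sander -0.163 -0.039
top [302 232  17  20 188] centre [ 0.4962 -0.0339] [45.4 27. ] yaw 28.2 sander -0.184 -0.041
15.775 [ 0.50917299 -0.05313313  0.1866912 ] [-3.14151188e+00  1.75510684e-05  2.09677354e+00] 0.09178566451406626
[215 270 133  17 852] [ 0.53435327 -0.1180909   0.07093413] [ 0.48953079 -0.13811022  0.06449359] [ 0.59551129 -0.09273665  0.07483455]
hook [0.44046355 0.17384123 0.02641471] [0.48085968 0.20220313 0.03680509]
```

View pics/w3.png

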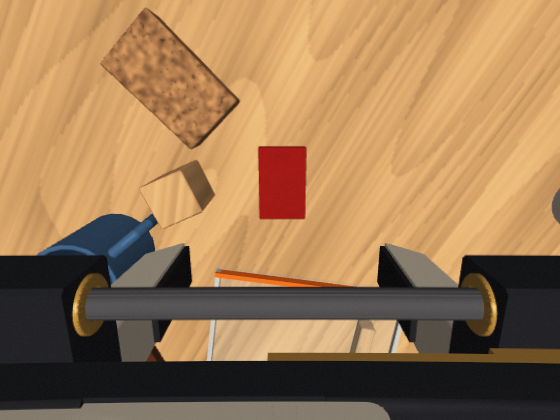

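The shingle is clear at (282,182). The block at (180,192) is near where the left finger comes down, so I'll descend with the fingers part-closed.

Emit:
{"op": "step_arm", "data": {
  "plan": [
    [-0.5,0,-0.002,0.05,0],
    [-0.5,0,-0.002,0.1,0],
    [-0.5,0,-0.002,0.13,0],
    [-0.5,0,-0.002,0.13,0],
    [-0.5,0,-0.002,0.16,0],
    [-0.5,0,-0.002,0.175,0],
    [-0.5,0,-0.002,0.184,0],
    [-0.5,0,-0.002,0.184,0],
    [0.6,0,-0.002,0.184,0],
    [0.6,0,-0.002,0.184,0],
    [0.6,0,-0.002,0.184,0],
    [0.6,0,-0.002,0.184,0],
    [0.6,0,-0.002,0.184,0],
    [0.6,0,-0.002,0.184,0]
  ],
  "grip_force": 15
}}

```text
time: 17.62
tool_pos: [0.5078, -0.0544, 0.0031]
tool_rot: [3.141, 0.001, 2.096]
contact_force: [-0.1, -0.4, 6.5]
opening: 0.0455
grip_force: 15.0
```

Emit:
{"op": "step_arm", "data": {
  "plan": [
    [0.6,0,0,-0.02,0],
    [0.6,0,0,-0.06,0],
    [0.6,0,0,-0.12,0],
    [0.6,0,0,-0.18,0],
    [0.6,0,0,-0.22,0],
    [0.6,0,0,-0.22,0]
  ],
  "grip_force": 15
}}

```text
time: 18.38
tool_pos: [0.509, -0.0546, 0.2258]
tool_rot: [3.137, 0.005, 2.096]
contact_force: [-0.7, 0.0, -0.9]
opening: 0.0455
grip_force: 15.0
```

```bash
cat > roof.py <<'E'
from h import *
R={}
for n in("top","scene"):
    c=pickle.load(open(n+".pkl","rb"));m=mask(c,[22,150,110],[34,255,255])
    k,l,st,ce=cv2.connectedComponentsWithStats(m)
    for i in range(1,k):
        if st[i,4]<50: continue
        ys,xs=np.nonzero(l==i);P=onz(c,np.c_[xs,ys],.12)
        if not(.38<P[:,0].mean()<.5 and .35<P[:,1].mean()<.5): continue
        r=cv2.minAreaRect((P[:,:2]*1000).astype(np.float32));b=cv2.boxPoints(r);e=max([b[1]-b[0],b[2]-b[1]],key=np.linalg.norm)
        print(n,st[i],np.round(r[0],1),np.round(r[1],1),np.degrees(np.arctan2(e[1],e[0])));R[n]=(np.array([*r[0],120])/1000,-c["R"].T@c["t"])
c=pickle.load(open("top.pkl","rb"))
# plywood plane from depth: fit
uv=[(u,v) for u in range(90,150) for v in range(218,232)]
P=depthpts(c,uv);ce=np.median(P,0);_,_,V=np.linalg.svd(P-P.mean(0),full_matrices=False);n=V[2]*np.sign(V[2][2]);print("ply",ce,n,np.degrees(np.arccos(n[2])),"yaw",np.degrees(np.arctan2(-n[1],-n[0])))
if len(R)==2:
    (a,oa),(b,ob)=R["top"],R["scene"];da,db=a-oa,b-ob
    s=np.linalg.lstsq(np.c_[da,-db],ob-oa,rcond=None)[0];print("tri",oa+da*s[0],ob+db*s[1])
yaw=np.radians(-6.7);hx=np.array([np.cos(yaw),np.sin(yaw),0]);z=np.array([0,0,1.]);c30,s30=np.cos(np.pi/6),.5
rx=hx*c30+z*s30;rz=-hx*s30+z*c30
top=np.array([.434,.4225,.1197]);o=R["top"][1];top=o+(R["top"][0]-o)*((.1197-o[2])/(R["top"][0][2]-o[2]))
pl=top+rx*.041-rz*.008;print("place",pl,"centre",pl+rz*.0045)
print("ply plane offset (want -17)",((ce-top)@rz))
E
python3 roof.py; python3 -c "
from h import *
s=observe();print(s['tool_pos'],s['opening'],s['contact_force'])"
```

```text
top [ 89 262  55  10 212] [434.  422.5] [129.7   9.3] 83.34057
scene [411 180  50   8 110] [440.5 420.7] [123.7  11.3] 83.36886
ply [0.52749458 0.40414379 0.15765148] [-0.51936851  0.05849751  0.85254583] 31.510342815365632 yaw -6.426254250698593
tri [0.43410572 0.42366969 0.11629985] [0.43399918 0.42291629 0.11605106]
place [0.47324931 0.4179508  0.1332718 ] centre [0.47101468 0.41821331 0.13716891]
ply plane offset (want -17) -0.014629421162732331
[ 0.50897723 -0.05460142  0.22578453] 0.045518739881846716 [-0.67803947  0.04269848 -0.94339902]
```

Emit:
{"op": "step_arm", "data": {
  "plan": [
    [0.6,0.04,0.02,-0.015,-0.1],
    [0.6,0.085,0.041,-0.015,-0.25],
    [0.6,0.13,0.062,-0.015,-0.4],
    [0.6,0.175,0.085,-0.015,-0.55],
    [0.6,0.22,0.107,-0.015,-0.7],
    [0.6,0.265,0.129,-0.015,-0.85],
    [0.6,0.31,0.15,-0.015,-0.932],
    [0.6,0.355,0.172,-0.015,-0.932],
    [0.6,0.39,0.19,-0.015,-0.932],
    [0.6,0.425,0.207,-0.015,-0.932],
    [0.6,0.425,0.207,-0.015,-0.932],
    [0.6,0.425,0.207,-0.015,-0.932]
  ],
  "grip_force": 15
}}

```text
time: 19.88
tool_pos: [0.4732, 0.4165, 0.2361]
tool_rot: [-3.139, -0.002, 3.028]
contact_force: [0.1, 0.9, -0.3]
opening: 0.046
grip_force: 15.0
```

```bash
cat > chk.py <<'E'
from h import *
import sys
c=grab("wrist");s=observe();print(s["tool_pos"],s["tool_rot"][2]);save(c,sys.argv[1]);pickle.dump(c,open("w4.pkl","wb"))
zc=float(sys.argv[2])
def rect(m,z,nm,roi=None):
    k,l,st,_=cv2.connectedComponentsWithStats(m)
    i=1+st[1:,4].argmax();ys,xs=np.nonzero(l==i);P=onz(c,np.c_[xs,ys],z);r=cv2.minAreaRect((P[:,:2]*1000).astype(np.float32));b=cv2.boxPoints(r);e=max([b[1]-b[0],b[2]-b[1]],key=np.linalg.norm)
    print(nm,st[i],"centre",np.round(r[0],1),np.round(r[1],1),"yaw",np.degrees(np.arctan2(e[1],e[0])).round(2),"depth",depthpts(c,np.c_[xs,ys]).mean(0).round(4))
rect(mask(c,[0,190,100],[4,255,255])|mask(c,[176,190,100],[180,255,255]),zc,"shingle")
rect(mask(c,[22,150,110],[34,255,255]),.1197,"strip")
E
python3 chk.py w4.png .233
```

```text
[0.47354832 0.41616127 0.23661688] 3.0271180723045474
shingle [ 234  190  102   97 9231] centre [461.5 418. ] [48.2 50. ] yaw -6.38 depth [0.458  0.4184 0.2415]
strip [ 203  143  168   13 2007] centre [430.9 423.1] [129.6   9.2] yaw 82.95 depth [0.4309 0.423  0.1194]
```

View pics/w4.png

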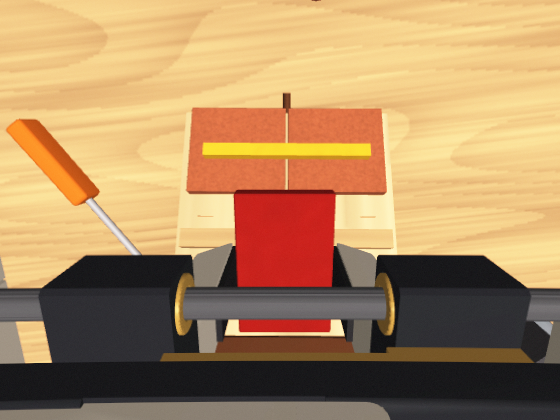

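The held shingle is at (284,260), square and in line with the joint at x=287. Descending so that the roof pivots it in the pads.

Emit:
{"op": "step_arm", "data": {
  "plan": [
    [0.6,0,0.002,0.03,0],
    [0.6,0,0.002,0.055,0],
    [0.6,0,0.002,0.068,0],
    [0.6,0,0.002,0.073,0],
    [0.6,0,0.002,0.077,0],
    [0.6,0,0.002,0.081,0],
    [0.6,0,0.002,0.085,0],
    [0.6,0,0.002,0.088,0],
    [0.6,0,0.002,0.091,0],
    [0.6,0,0.002,0.094,0],
    [0.6,0,0.002,0.094,0]
  ],
  "grip_force": 10
}}

```text
time: 21.3
tool_pos: [0.474, 0.4194, 0.1436]
tool_rot: [3.141, 0.0, 3.028]
contact_force: [-0.2, 0.1, 1.2]
opening: 0.0457
grip_force: 10.0
```

```bash
python3 chk.py w5.png .14
python3 - <<'E'
from h import *
c=pickle.load(open("w4.pkl","rb"));m=mask(c,[0,190,100],[4,255,255])|mask(c,[176,190,100],[180,255,255])
k,l,st,_=cv2.connectedComponentsWithStats(m);i=1+st[1:,4].argmax();ys,xs=np.nonzero(cv2.erode((l==i).astype(np.uint8),np.ones((5,5))))
P=depthpts(c,np.c_[xs,ys]);P=P[abs(P[:,2]-np.median(P[:,2]))<.03];_,_,V=np.linalg.svd(P-P.mean(0),full_matrices=False);n=V[2]*np.sign(V[2][2]);print(n,np.degrees(np.arccos(n[2])))
E
```

```text
[0.47401292 0.41934443 0.14356047] 3.0277994898605876
shingle [ 236  189   97   98 9420] centre [462.2 420.8] [48.9 50.7] yaw -6.53 depth [0.4593 0.4213 0.1451]
strip [ 156  160  251   19 4520] centre [431.  422.9] [130.7   9.5] yaw 83.43 depth [0.431  0.4228 0.1194]
[-0.32746295  0.03742759  0.94412245] 19.24419027488668
```

Emit:
{"op": "step_arm", "data": {
  "plan": [
    [0.6,0,-0.001,0.002,0],
    [0.6,0,-0.001,0.004,0],
    [0.6,0,-0.001,0.006,0],
    [0.6,0,-0.001,0.006,0],
    [0.6,0,-0.001,0.006,0]
  ],
  "grip_force": 10
}}

```text
time: 21.98
tool_pos: [0.4739, 0.4181, 0.1378]
tool_rot: [-3.141, 0.0, 3.028]
contact_force: [0.5, -0.5, 4.3]
opening: 0.0458
grip_force: 10.0
```

```bash
cat > pl.py <<'E'
from h import *
c=pickle.load(open("w4.pkl","rb"));m=mask(c,[0,190,100],[4,255,255])|mask(c,[176,190,100],[180,255,255])
k,l,st,_=cv2.connectedComponentsWithStats(m);i=1+st[1:,4].argmax();ys,xs=np.nonzero(l==i)
P=depthpts(c,np.c_[xs,ys]);Q=P[abs(P[:,2]-np.median(P[:,2]))<.03];_,_,V=np.linalg.svd(Q-Q.mean(0),full_matrices=False);n=V[2]*np.sign(V[2][2]);print(n,np.degrees(np.arccos(n[2])))
yaw=np.radians(-6.6);hx=np.array([np.cos(yaw),np.sin(yaw),0]);z=np.array([0,0,1.])
rx=hx*.866+z*.5;ry=np.cross(z,hx);rz=np.cross(rx,ry);top=np.array([.431,.423,.1197])
for p in(top,top*0+[.4335,.423,.1197]):
    o=p-rx*.040-rz*.017;q=(plane(c,np.c_[xs,ys],rz,o+rz*.018)-o)*1000
    r=cv2.minAreaRect(np.c_[q@rx,q@ry].astype(np.float32));print(r,"xlo..hi",np.percentile(q@rx,[.5,99.5]),"y",np.percentile(q@ry,[.5,99.5]),"z",np.percentile((Q-o)@rz*1000,[5,50,95]))
E
python3 chk.py w6.png .145;python3 pl.py
```

```text
[0.47387916 0.41814734 0.13783294] 3.0277170242790965
shingle [ 235  191   99   96 9037] centre [458.3 420. ] [46.5 46.4] yaw 83.48 depth [0.4605 0.4199 0.1376]
strip [ 154  161  259   21 4838] centre [431.  422.7] [130.8   9.7] yaw 83.19 depth [0.431  0.4229 0.1193]
[-0.4969069   0.05708125  0.86592451] 30.011559208974372
((73.69242858886719, 0.2540550231933594), (45.852821350097656, 45.5921516418457), 0.04530160874128342) xlo..hi [51.28168534 96.61974154] y [-22.25645597  22.79746339] z [16.66182211 17.70678894 18.73300287]
((71.3450927734375, -0.032558441162109375), (46.19334030151367, 45.93082809448242), 0.04590444266796112) xlo..hi [48.76790501 94.4427055 ] y [-22.71005433  22.67849891] z [17.90353807 18.9485049  19.97471882]
```

The shingle is 30° flat, square and centred, about 5 mm above the strip. I'll slide it 4 mm down the slope, then release.

Emit:
{"op": "step_arm", "data": {
  "plan": [
    [0.6,0.002,0,0.001,0],
    [0.6,0.004,0,0.0023,0],
    [0.6,0.004,0,0.0023,0],
    [-0.3,0.004,0,0.0023,0],
    [-0.3,0.004,0,0.0023,0],
    [-0.3,0.004,0,0.0023,0],
    [-0.3,0.004,0,0.0023,0],
    [-0.3,0.004,0,-0.02,0],
    [-0.3,0.004,0,-0.06,0],
    [-0.3,0.004,0,-0.1,0],
    [-0.3,0.004,0,-0.1,0]
  ],
  "grip_force": 10
}}

```text
time: 23.4
tool_pos: [0.4711, 0.4196, 0.2416]
tool_rot: [3.137, 0.006, 3.028]
contact_force: [-0.1, 1.3, -0.2]
opening: 0.0602
grip_force: 0.0
```

```bash
python3 chk.py w7.png .145;python3 pl.py
```

```text
[0.47021804 0.41903336 0.23912785] 3.02776201312325
shingle [ 252  157   61   92 5470] centre [467.7 419.1] [46.7 71. ] yaw -6.61 depth [0.4673 0.4191 0.1416]
strip [ 200  144  164   13 1854] centre [430.9 423.1] [129.1   8.8] yaw 83.11 depth [0.431  0.424  0.1194]
[-0.49479609  0.05831858  0.86705004] 29.88237615823256
((81.58401489257812, 0.4756145477294922), (71.34164428710938, 45.552772521972656), 0.08299882709980011) xlo..hi [ 45.91898265 117.21585188] y [-22.0036971   22.67263402] z [16.56815419 17.73542668 18.80196756]
((79.11177062988281, 0.18851470947265625), (71.68514251708984, 45.770931243896484), 0.08427704870700836) xlo..hi [ 43.27545258 114.91468375] y [-22.39919367  22.49166967] z [17.80987015 18.97714264 20.04368352]
```

View pics/w7.png

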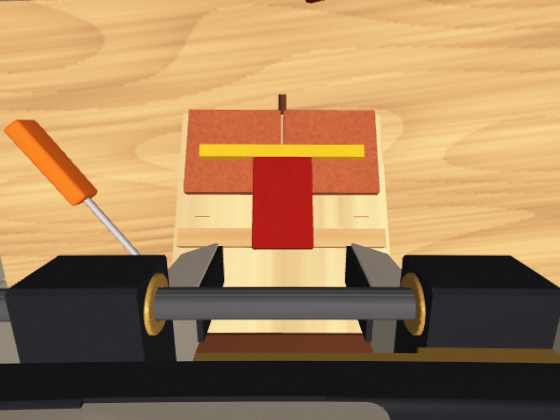

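The shingle at (283,202) lies flat against the strip (x = 81.6, y = 0.5 mm, 29.9°), and it and the hook on the bench are both let go. Handing in.

```bash
python3 -c "
from cell import *
print(hand_in())"
```

```text
the job is handed in; nothing more can be done
None
```

I drew the shingle out with the hook, laid the hook down on the bench and placed the shingle on the roof, then handed the job in; by my last wrist-camera reading it lies flat, square and centred against the guide strip, but no verdict came back.

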